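Snap the sprung dust cap into the wide sensor well

ROBOT

A 7-joint arm with a two-finger parallel gripper is mounted at the origin on a cart in front of the work surface, level with it; the furniture and walls round the work are solid. World frame = base frame: x ahead of the robot, y to its left, z up, the work surface at z = 0. Lengths are in m, angles in rad, forces in N, time in s.
With the tool pointing down it reaches from about 0.4 to 0.85 m from the base axis. Payload 4.5 kg.
Tool frame: the origin (TCP) lies at the very end of the fingers, on their centre line; the grasp point (between the pads) lies 19 mm behind it (r.grip_depth is the distance from the TCP to the grasp point, in m); z points along the fingers, x is the direction in which the jaws open and shut, and the axes are right-handed (so a half turn about z gives the same grasp; the last joint's range is limited). The gripper opens to 88 mm and grips with 3 to 60 N. Pads are 18 mm wide; open, the fingers measure 123 mm over their backs; the gripper's body (75 mm by 187 mm) begins 45 mm behind the grasp point.
Start: joints at [1.297, 0.689, -0.195, 1.565, 0.157, 0.902, -0.215], TCP at [0.189, -0.596, 0.205] pointing down, gripper open.
Joint ranges: [-3.01, 3.01], [-0.46, 2.08], [-1.47, 1.51], [0.13, 2.56], [-1, 4.14], [0.04, 2.09], [-2.66, 2.66]. Speed limits (rad/s): [2.57, 2.57, 3.14, 3.14, 3.14, 3.14, 3.14].

INTERFACE

Orientations are given as a unit quaternion [x, y, z, w].
In Python, from plant import r gives the robot as it stands. The module is installed in compiled form; this text tells all that it offers.
- The arm moves only by the shell command python3 -m jog 'ROWS' [FORCE]. ROWS is JSON, a list of rows, each a list of 5 numbers: the shift along the tool's x, y, z in units of 1 m (1.0 is 1 m), then the turn about the tool's z in units of 360 degrees (1.0 is 360 degrees), then the closure, from 0 (fully open) to 1 (shut). In form: [[dx, dy, dz, yaw, fingers], ...]. A call has 1 to 20 rows; each row shifts and turns the commanded pose from where the row before left it, along the tool's axes as they then stand; what a row does not reach is not made up. A row lasts 1/10 s, in which the tool goes at most 50 mm and 8.59 degrees, less where a joint would pass 70% of its speed; a pose out of reach is approached as far as the arm can. A call with a number of a shift or a turn outside -1 to 1 is refused whole. A call with a gripper value outside its range is refused whole. The fingers move at their own pace and stop on an object; FORCE is the grip in N (left out, the last holds). Time passes only in rows, so rows that do not move let the fingers close. It gives the time, the measured TCP pose, the force and the opening at its end, in the units of the state.
- r.get_state(): the state, without advancing time (a new reading comes with each control period).
- r.snapshot(name): name is "side" or "top" or "wrist"; returns the picture (480x640x3 uint8, red, green, blue); there is no depth.
- r.get_calibration(name): a dict with "mtx" (3x3 intrinsics, pixels), "dist" ([k1, k2, p1, p2, k3] as OpenCV has them; the pictures are not rectified), "R" (3x3) and "t" (3): a world point X has camera coordinates R X + t. Camera axes: x right, y down, z forward; pixel columns grow to the right and rows downward; lengths in m; the calibration is good to about 2 mm. A picture is of the moment at which its call begins: read the wrist's pose just before it. get_calibration takes no time and is no camera call; for the wrist camera it gives the pose at the moment of the call.
- r.finish_job(): hands the job in, once; it reports no verdict.
Trained networks look in the newest picture that a camera, given by its name, has taken for a name from the list of things; names that differ only in an ending like _2 or _b are one class to them, and where a whole thing is asked for, a point or a joint stands for the part that bears it (a point fixed in the world has none). Each returns a list of dicts, best first, with "score" (0 to 1); they miss things now and then, are a little off and sometimes report something else, mostly with a low value. They report only what shows in the picture. A call takes as long as a camera call.
- r.cut_out(thing, camera): "pixels" (480x640 bool, what is visible of it) and "rect" ([left, top, right, bottom] in pixels, round what is visible of it).
The state is a dict: "clock": time; "q": joint angles; "qd": joint speeds; "joint_torque": joint torques, N m; "tool_pos": TCP position; "eef_rot": TCP orientation; "contact_force": force on the tool from outside, world axes, zero at the start; "moment": the same for the moment, N m; "opening": opening from 0.0 (shut) to 1.0 (fully open).
Only numpy, scipy, OpenCV 4.12 (cv2) and the standard library are available. Lean on these libraries where they do the work, as an engineer would, in place of code of your own. Each camera call takes 0.05 s, during which the arm holds its last target.

TASK

Close the round sensor unit that has the wide well with the dust cap: pinch the cap's two upright finger tabs together, lift it, and set it level and centred in the mouth of the well until its flange lies on the rim. Then let the tabs spring out under the rim and take the hand away; the other unit, with the narrow well, stays open.

Things in the scene. Friction and masses are not known exactly. Their poses are not given: they have to be found in the camera images.
- cap_grip (a point): Where to grip the dust cap: on its axis, midway between its two upright finger tabs, 47 mm above the cap's lowest point, 23 mm above the flange's top and 27 mm above its underside; the tabs reach 11 mm higher. z is the cap's axis (up), y runs from tab to tab. Each tab is 20 mm wide along x and 4 mm thick; over both outer faces 50 mm when free, 22 mm when fully pinched.
- dust_cap: The dust cap, loose, grey plastic, about 0.1 kg: a round flange 88 mm across, 4 mm thick, with two finger tabs on top; it stands on the bench on its ribs. Origin at its lowest point, on the axis. Under the flange it is 20 mm deep: hooks whose tips stand 42 mm from the axis with the tabs free, 28 mm pinched, and guide ribs at +-x, 27 mm from the axis at the bottom, 34 mm at the top.
- tab_left (a joint): Inward travel (m) of the tab on the cap's +y side, with the hook below it: 0 sprung out, 0.014 fully pinched. Its spring pushes outward with 2 N at 0 and 8 N at 0.014, so a grip of 15 to 25 N on both tabs pinches them fully. With the cap fitted it rests between 0 and 0.003.
- tab_right (a joint): The same for the tab on the cap's -y side.
- wide_unit_rim (a point): Centre of the mouth of the wide well, level with its rim's top, 36 mm above the bench; z up. The unit is fixed, round, 110 mm across, white with a steel collar and a small display box in front. The mouth narrows within 4 mm from 82 to 72 mm across (the lip); from 7 mm down the well widens to 92 mm, 32 mm deep in all. The cap enters with tabs fully pinched, at any turn about z.
- narrow_unit_rim (a point): Centre of the mouth of the other unit, which looks alike but whose well is only 38 mm across at the lip: it stays open. Same height and axes.

How it is judged:
On the way:
1. the cap is lifted off the bench by its pinched tabs (height (world z) of cap_grip above 0.085 m and value of joint each of tab_left, tab_right above 0.007 m), for 0.2 s.
At the end, for the whole second after the job is handed in: the cap sits in the wide well, centred within 7 mm, its flange on the rim within 5 mm and level within 7 degrees, both tabs sprung out under the lip (each less than 5.5 mm pinched), released and at rest (horizontal distance between cap_grip and wide_unit_rim below 0.007 m and z of cap_grip in the frame of wide_unit_rim below 0.032 m and angle between cap_grip's own z axis and vertical below 0.12 rad and value of joint each of tab_left, tab_right below 0.0055 m and linear speed of dust_cap below 0.02 m/s); the robot touches nothing.
It also fails if it takes over 40 s, if anything falls off the work surface, if the arm or the gripper's body presses on something with over 40 N, if the wrist force passes 120 N, or if a joint passes its speed limit or range.

## Working session

There is one attempt and no reset: what is moved stays moved. The work goes in short steps, Python scripts to look and compute and a shell command to move; the robot and the scene stay as the last step left them, time stands still between calls to the robot, and variables do not carry over. Pictures are saved under pics/ and viewed, and the job is handed in when it is done.

```bash
mkdir -p pics
python3 - <<'E'
from plant import r
import cv2, numpy as np
s=r.get_state()
for k in ("clock","tool_pos","eef_rot","opening","contact_force"): print(k,s[k])
for c in ("side","top"):
    im=r.snapshot(c); cv2.imwrite(f"pics/{c}0.png",im[:,:,::-1])
    for th in ("dust_cap",):
        for d in r.cut_out(th,c): print(c,th,round(d["score"],2),d["rect"],d["pixels"].sum())
    K=r.get_calibration(c); print(c,(-np.array(K["R"]).T@np.array(K["t"])).round(3))
E
```

```text
clock 0.0
tool_pos [ 0.18910578 -0.59500039  0.20421436]
eef_rot [ 8.07185915e-01 -5.90296624e-01 -7.54422001e-04 -4.74454560e-04]
opening 0.9983449268373187
contact_force [ 0.77320946 -0.16311909 -0.61053109]
side dust_cap 0.8 [188.0, 281.3, 246.5, 336.6] 1998
side [0.077 0.746 0.411]
top dust_cap 0.69 [165.9, 218.7, 218.5, 269.5] 2008
top [0.376 0.123 0.878]
```

View pics/side0.png

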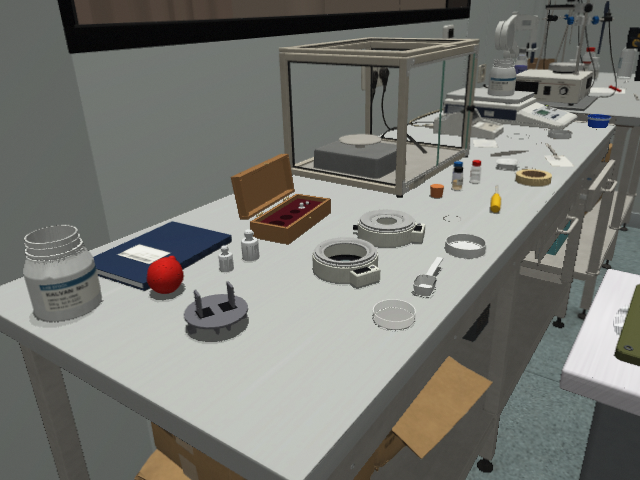

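View pics/top0.png

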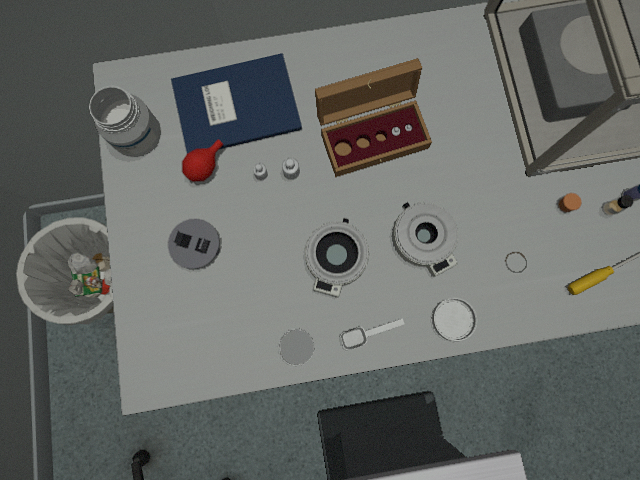

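Side view: the cap is at about (216,315), with the wide unit in the middle (345,258) and the narrow one behind it (388,226). Top view: cap (194,244), wide well (336,253), narrow well (426,233). I'll zoom in on these next.

```bash
cat > h.py <<'E'
import numpy as np, cv2
from plant import r
def ray(c,uv,K=None):
    K=K or r.get_calibration(c); uv=np.array(uv,float).reshape(-1,1,2)
    p=cv2.undistortPoints(uv,np.array(K["mtx"]),np.array(K["dist"]))[:,0]
    R=np.array(K["R"]);t=np.array(K["t"])
    d=np.c_[p,np.ones(len(p))]@R; return -R.T@t,d
def onz(c,uv,z,K=None):
    o,d=ray(c,uv,K); return o+d*((z-o[2])/d[:,2])[:,None]
def proj(c,X,K=None):
    K=K or r.get_calibration(c); R=np.array(K["R"])
    return cv2.projectPoints(np.array(X,float).reshape(-1,3),cv2.Rodrigues(R)[0],np.array(K["t"]),np.array(K["mtx"]),np.array(K["dist"]))[0][:,0]
def circ(P):
    A=np.c_[2*P[:,:2],np.ones(len(P))];b=(P[:,:2]**2).sum(1)
    s=np.linalg.lstsq(A,b,rcond=None)[0];return s[:2],np.sqrt(s[2]+s[:2]@s[:2])
E
python3 - <<'E'
from h import *
im=cv2.imread("pics/top0.png"); 
a=cv2.resize(im[210:280,155:235],None,fx=5,fy=5,interpolation=cv2.INTER_CUBIC)
b=cv2.resize(im[205:305,290:375],None,fx=4,fy=4,interpolation=cv2.INTER_CUBIC)
o=np.zeros((400,760,3),np.uint8);o[:350,:400]=a;o[:400,410:750]=b;cv2.imwrite("pics/z1.png",o)
d=[x for x in r.cut_out("dust_cap","top")][0]
m=d["pixels"].astype(np.uint8);c=max(cv2.findContours(m,0,1)[0],key=len)[:,0]
P=onz("top",c+0.0,0.022);print(circ(P)); print(P.min(0),P.max(0))
print("wide",onz("top",[[336.5,253],[426,233]],0.036))
s=cv2.imread("pics/side0.png")
a=cv2.resize(s[270:345,175:260],None,fx=4,fy=4,interpolation=cv2.INTER_CUBIC)
b=cv2.resize(s[200:295,300:410],None,fx=4,fy=4,interpolation=cv2.INTER_CUBIC)
o=np.zeros((400,790,3),np.uint8);o[:300,:340]=a;o[:380,345:785]=b;cv2.imwrite("pics/z2.png",o)
E
```

```text
(array([0.57266054, 0.31528248]), np.float64(0.04304716990109356))
[0.52971963 0.27232674 0.022     ] [0.61592034 0.35925262 0.022     ]
wide [[ 0.51168754  0.07624109  0.036     ]
 [ 0.51980681 -0.07953826  0.036     ]]
```

View pics/z1.png

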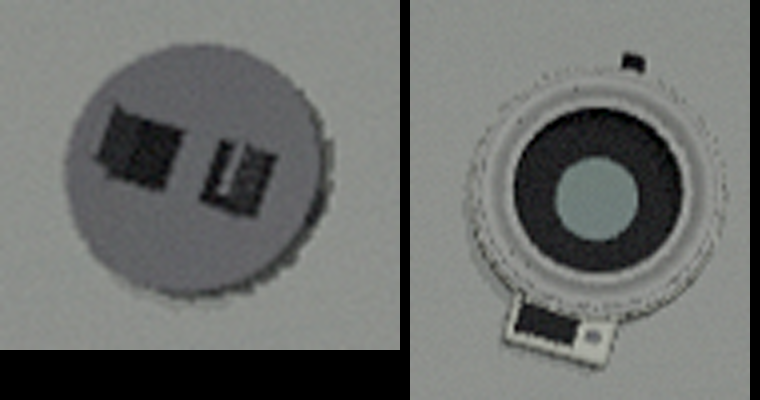

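View pics/z2.png

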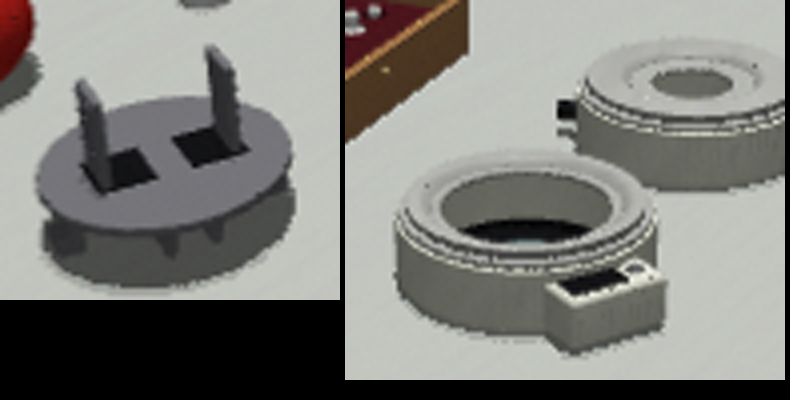

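Run:
```python
from h import *
from scipy.spatial.transform import Rotation as Ro
P=onz("top",np.array([[175,160],[212,172],[120,107],[187,128],[218,140],[277,155]])/5+[155,210],0.024)[:,:2]
for i in (0,2,4):
    v=P[i]-P[i+1];print("tabdir deg",np.degrees(np.arctan2(v[1],v[0])),np.linalg.norm(v))
print("case corner",onz("top",[[530,172]],0),onz("top",[[495,15]],0))
s=r.get_state();R=Ro.from_quat(s["eef_rot"]).as_matrix();print(R.round(3))
for a,b in ((s["tool_pos"],[.42,-.2,.204]),([.42,-.2,.204],[.57,.315,.204])):
    print(R.T@(np.array(b)-a))
print(R.T@np.array([0,0,1]))
```

```text
tabdir deg 62.19362927519968 0.01355810034538562
tabdir deg 62.70406688762687 0.024578387381930474
tabdir deg 65.82691873694509 0.02116830412765125
case corner [[ 0.604471   -0.29664723  0.        ]] [[ 0.9252103  -0.30967514  0.        ]]
[[ 0.303 -0.953 -0.   ]
 [-0.953 -0.303  0.001]
 [-0.001  0.    -1.   ]]
[-0.30691603 -0.33968723  0.00087727]
[-4.45371621e-01 -2.98946536e-01  2.95703160e-04]
[-7.11917836e-04  7.14673492e-05 -9.99999744e-01]
```

```bash
python3 -m jog '[[-0.028,-0.031,0,0,0],[-0.028,-0.031,0,0,0],[-0.028,-0.031,0,0,0],[-0.028,-0.031,0,0,0],[-0.028,-0.031,0,0,0],[-0.028,-0.031,0,0,0],[-0.028,-0.031,0,0,0],[-0.028,-0.031,0,0,0],[-0.028,-0.031,0,0,0],[-0.028,-0.031,0,0,0],[-0.028,-0.031,0,0,0]]'
```

```text
clock: 1.35
tool_pos: [0.4218, -0.1973, 0.2052]
eef_rot: [0.807, -0.59, 0.0, -0.0]
contact_force: [0.8, -0.6, 0.1]
opening: 1.001
```

```bash
python3 -m jog '[[-0.032,-0.021,0,0,0],[-0.032,-0.021,0,0,0],[-0.032,-0.021,0,0,0],[-0.032,-0.021,0,0,0],[-0.032,-0.021,0,0,0],[-0.032,-0.021,0,0,0],[-0.032,-0.021,0,0,0],[-0.032,-0.021,0,0,0],[-0.032,-0.021,0,0,0],[-0.032,-0.021,0,0,0],[-0.032,-0.021,0,0,0],[-0.032,-0.021,0,0,0],[-0.032,-0.021,0,0,0],[-0.028,-0.022,0,0,0],[0,0,0,0.0207,0],[0,0,0,0.0207,0],[0,0,0,0.0207,0],[0,0,0,0.0207,0],[0,0,0,0.0207,0],[0,0,0,0.0205,0]]'
python3 - <<'E'
from h import *
s=r.get_state();print(s["q"].round(2) if hasattr(s["q"],"round") else s["q"])
K=r.get_calibration("wrist");im=r.snapshot("wrist");cv2.imwrite("pics/w1.png",im[:,:,::-1])
import pickle;pickle.dump((K,s),open("w1.pkl","wb"))
E
```

```text
clock: 3.35
tool_pos: [0.5674, 0.3138, 0.2048]
eef_rot: [-0.52, 0.854, 0.0, -0.0]
contact_force: [-0.2, -0.6, 0.4]
opening: 0.999
[-0.65  0.72  0.15  1.5  -0.12  0.93 -2.52]
```

View pics/w1.png

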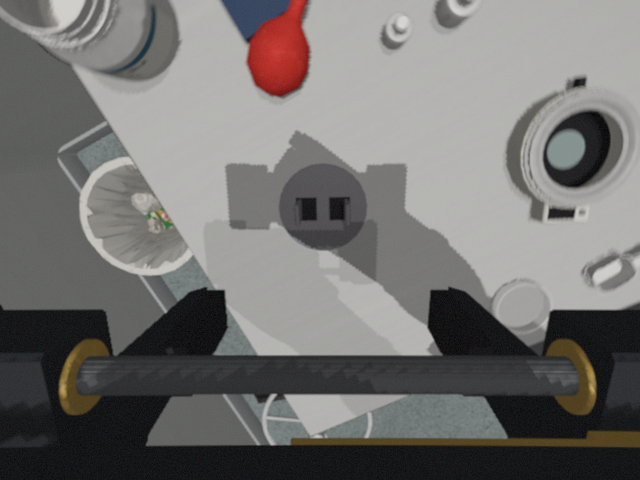

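Wrist view: the cap flange is centred at about (323,207), and its tabs and slots lie almost horizontal at (308,209) and (340,209), so they line up with the jaws. Next I'll measure it precisely.

Run:
```python
from h import *
import pickle;K,s=pickle.load(open("w1.pkl","rb"))
d=r.cut_out("dust_cap","wrist")[0];print(d["score"],d["rect"])
m=d["pixels"].astype(np.uint8);c=max(cv2.findContours(m,0,1)[0],key=len)[:,0]
P=onz("wrist",c,0.024,K);ct,R=circ(P);print("circle",ct,R,P.max(0)-P.min(0))
h=cv2.convexHull(c.astype(np.int32))[:,0];print("hull",circ(onz("wrist",h,0.024,K)))
im=cv2.imread("pics/w1.png")[155:260,270:380]
cv2.imwrite("pics/z3.png",cv2.resize(cv2.convertScaleAbs(im,alpha=2),None,fx=5,fy=5,interpolation=cv2.INTER_CUBIC))
from scipy.spatial.transform import Rotation as Ro
M=Ro.from_quat(s["eef_rot"]).as_matrix();print(M[:,0],s["tool_pos"])
```

```text
0.6 [275.2, 166.1, 372.0, 254.0]
circle [0.57356128 0.31536719] 0.04328186214998774 [0.0869406  0.08642763 0.        ]
hull (array([0.57353127, 0.31540605]), np.float64(0.04364572183717078))
[-4.58607520e-01 -8.88638882e-01  2.82693188e-04] [0.56743539 0.31377029 0.20480992]
```

View pics/z3.png

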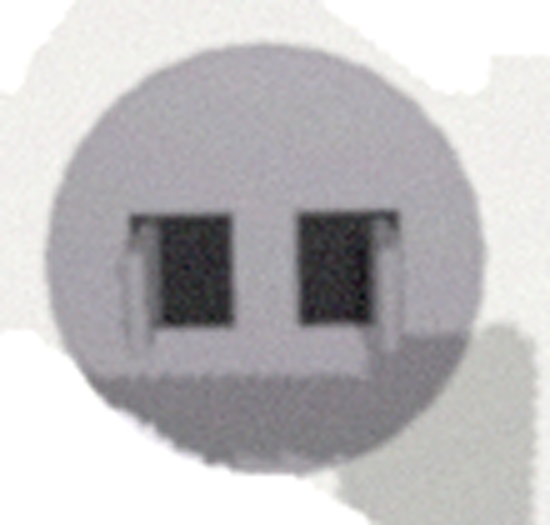

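Run:
```python
from h import *
import pickle;K,s=pickle.load(open("w1.pkl","rb"))
print("slot mid",onz("wrist",[[270+265/5,155+269/5]],.024,K), "slots edge",[np.degrees(np.arctan2(*(lambda v:(v[1],v[0]))((onz("wrist",[[270+132/5,155+214/5],[270+398/5,155+211/5]],.024,K)*[1,1,0]) [1]-onz("wrist",[[270+132/5,155+214/5]],.024,K)[0])))])
for name,c,K_,ctr in (("pics/top0.png","top",None,(337,252)),("pics/w1.png","wrist",K,(570,147))):
    im=cv2.imread(name); 
    g=cv2.GaussianBlur(cv2.cvtColor(im,cv2.COLOR_BGR2GRAY),(3,3),0)
    m0=np.zeros(g.shape,np.uint8); cv2.circle(m0,ctr,30 if c=="top" else 60,255,-1)
    m=((g<90)&(m0>0)).astype(np.uint8)
    n,l,st,ce=cv2.connectedComponentsWithStats(m); i=1+np.argmax(st[1:,4]);print(c,st[i],ce[i])
    cn=max(cv2.findContours((l==i).astype(np.uint8),0,1)[0],key=len);h=cv2.convexHull(cn)[:,0]
    for z in (.029,.032): print(z,circ(onz(c,h,z,K_)))
d=r.cut_out("wide_unit_rim","top");print(len(d))
# outer circle proj overlay
im=cv2.imread("pics/top0.png");si=cv2.imread("pics/side0.png")
a=np.linspace(0,2*np.pi,200)
C=np.array([.512,.0755])
for nm,cam,I in (("t","top",im),("s","side",si)):
    I=cv2.resize(I,None,fx=4,fy=4,interpolation=cv2.INTER_CUBIC)
    for R_,z,col in ((.036,.032,(0,0,255)),(.041,.036,(0,255,0)),(.055,0,(255,0,0))):
        p=proj(cam,np.c_[C[0]+R_*np.cos(a),C[1]+R_*np.sin(a),0*a+z]);cv2.polylines(I,[(p*4+1.5).astype(int)],True,col,1)
    q=(proj(cam,[[*C,.036]])[0]*4).astype(int);cv2.imwrite(f"pics/o_{nm}.png",I[q[1]-200:q[1]+200,q[0]-200:q[0]+200])
cv2.imwrite("pics/o1.png",np.hstack([cv2.imread("pics/o_t.png"),cv2.imread("pics/o_s.png")]))
```

```text
slot mid [[0.57319324 0.31523399 0.024     ]] slots edge [np.float64(-116.67904353370201)]
top [ 316  232   42   41 1080] [336.58333333 251.39722222]
0.029 (array([0.51473894, 0.0754827 ]), np.float64(0.03589064133861907))
0.032 (array([0.51424693, 0.0756496 ]), np.float64(0.035763806340568))
wrist [ 543  110   69   78 2898] [583.07177364 148.69910283]
0.029 (array([0.51415543, 0.07821811]), np.float64(0.03285104393208397))
0.032 (array([0.51513973, 0.07992998]), np.float64(0.03257362460966755))
1
```

View pics/o1.png

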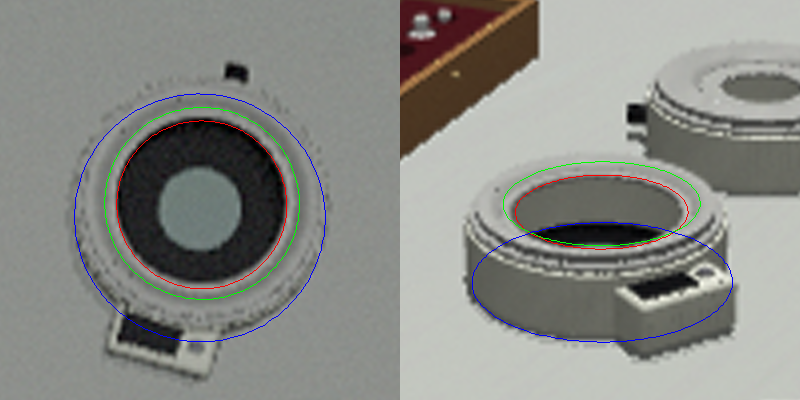

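Both cameras put the cap at (0.5735, 0.3153), and the tab axis is within 1° of the jaws. The wide well is at about (0.514, 0.0757) and measures 72 mm across, which confirms it's the right unit. Now I'll descend.

```bash
python3 -m jog '[[-0.004,-0.0047,-0.0,0,0],[0,0,0.035,0,0],[0,0,0.035,0,0],[0,0,0.035,0,0],[0,0,0.03,0,0],[0,0,0.02,0,0],[0,0,0.012,0,0],[0,0,0.006,0,0],[0,0,0,0,0]]' 20
python3 - <<'E'
from h import *
import pickle
s=r.get_state();K=r.get_calibration("wrist");im=r.snapshot("wrist");cv2.imwrite("pics/w2.png",im[:,:,::-1])
E
```

```text
clock: 4.4
tool_pos: [0.5739, 0.3152, 0.0318]
eef_rot: [-0.523, 0.853, 0.0, -0.0]
contact_force: [0.1, 0.6, 0.6]
opening: 1.0
```

View pics/w2.png

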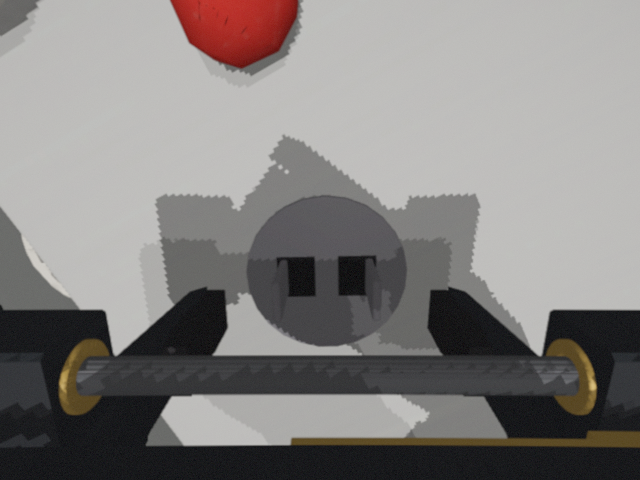

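The tabs at (280,290) and (373,290) sit symmetrically between the open fingers. Closing at 20 N.

```bash
python3 -m jog '[[0,0,0,0,0.5],[0,0,0,0,0.7],[0,0,0,0,0.85],[0,0,0,0,1],[0,0,0,0,1],[0,0,0,0,1],[0,0,0,0,1],[0,0,0,0,1]]' 20
python3 -m jog '[[0,0,-0.01,0,1],[0,0,-0.02,0,1],[0,0,-0.03,0,1],[0,0,-0.03,0,1],[0,0,-0.03,0,1],[0,0,0,0,1],[0,0,0,0,1]]'
python3 - <<'E'
from h import *
for c in ("wrist","side"):
    im=r.snapshot(c);cv2.imwrite(f"pics/{c}3.png",im[:,:,::-1])
a=cv2.imread("pics/side3.png")[170:370,110:310]
cv2.imwrite("pics/m3.png",np.hstack([cv2.resize(cv2.imread("pics/wrist3.png"),(400,300)),cv2.resize(a,(300,300))]))
E
```

```text
clock: 5.25
tool_pos: [0.5736, 0.3151, 0.032]
eef_rot: [-0.522, 0.853, -0.0, -0.0]
contact_force: [-0.7, -0.2, 0.5]
opening: 0.302
clock: 5.95
tool_pos: [0.574, 0.3154, 0.1532]
eef_rot: [-0.522, 0.853, -0.0, 0.001]
contact_force: [0.2, -0.6, 0.3]
opening: 0.007
```

View pics/m3.png

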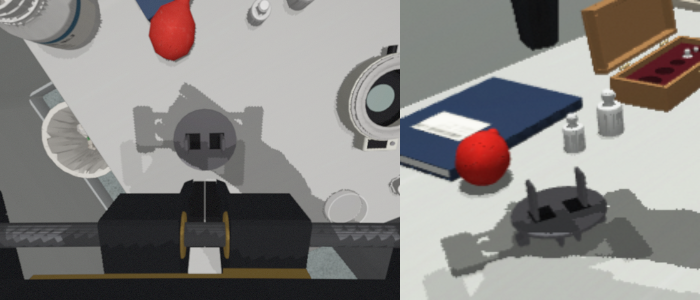

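I lifted too early. The fingers were still closing (0.302 and moving), so they came off the tabs. The cap still stands on its ribs, so I'll open, re-measure and regrip.

```bash
python3 -m jog '[[0,0,0,0,0],[0,0,0,0,0],[0,0,0,0,0],[0,0,0,0,0],[0,0,0,0,0],[0,0,0,0,0],[0,0,0,0,0],[0,0,0,0,0],[0,0,0,0,0]]'
python3 - <<'E'
from h import *
from scipy.spatial.transform import Rotation as Ro
s=r.get_state();K=r.get_calibration("wrist");im=r.snapshot("wrist");cv2.imwrite("pics/w4.png",im[:,:,::-1])
for d in r.cut_out("dust_cap","wrist"):
    m=d["pixels"].astype(np.uint8);c=max(cv2.findContours(m,0,1)[0],key=len);h=cv2.convexHull(c)[:,0]
    print(d["score"],d["rect"],circ(onz("wrist",h,.024,K)))
x0,y0,x1,y1=map(int,d["rect"]) if 0 else (255,150,415,290)
cv2.imwrite("pics/z4.png",cv2.resize(cv2.convertScaleAbs(im[y0:y1,x0:x1,::-1],alpha=2),None,fx=4,fy=4,interpolation=cv2.INTER_CUBIC))
print(s["tool_pos"],Ro.from_quat(s["eef_rot"]).as_matrix()[:,0],s["opening"])
E
```

```text
clock: 6.95
tool_pos: [0.5737, 0.3151, 0.152]
eef_rot: [-0.522, 0.853, -0.0, 0.0]
contact_force: [-0.1, -0.2, -0.2]
opening: 0.797
0.73 [274.2, 179.2, 380.2, 274.2] (array([0.57377395, 0.31526148]), np.float64(0.043473113747417504))
[0.57368196 0.31514192 0.15204542] [-4.54017401e-01 -8.90992815e-01 -5.12077863e-05] 0.7965935525850355
```

View pics/z4.png

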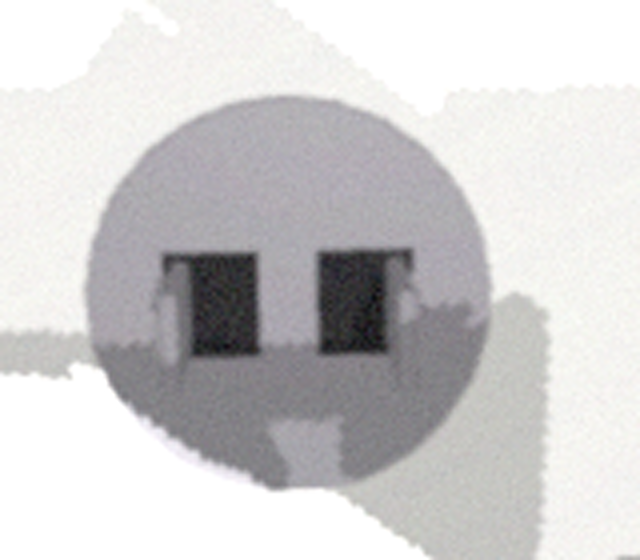

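The cap hasn't moved: it's at (0.5738, 0.3153) and square to the jaws, with the TCP over it within 0.2 mm. I'll regrip and wait this time.

```bash
python3 -m jog '[[0,0,0.035,0,0],[0,0,0.035,0,0],[0,0,0.03,0,0],[0,0,0.013,0,0],[0,0,0.006,0,0],[0,0,0.001,0,0],[0,0,0,0,1],[0,0,0,0,1],[0,0,0,0,1],[0,0,0,0,1],[0,0,0,0,1],[0,0,0,0,1],[0,0,0,0,1],[0,0,0,0,1],[0,0,0,0,1],[0,0,0,0,1],[0,0,0,0,1],[0,0,0,0,1],[0,0,0,0,1],[0,0,0,0,1]]' 20
python3 -m jog '[[0,0,0,0,1],[0,0,0,0,1]]'
```

```text
clock: 9.05
tool_pos: [0.5736, 0.3151, 0.032]
eef_rot: [-0.522, 0.853, -0.0, -0.0]
contact_force: [0.6, 0.9, 0.7]
opening: 0.005
clock: 9.25
tool_pos: [0.5736, 0.3151, 0.032]
eef_rot: [-0.522, 0.853, -0.0, -0.0]
contact_force: [0.6, 0.2, 0.5]
opening: 0.008
```

The gripper shut completely, so the pads missed the tabs. I'll look before moving again.

Run:
```python
from h import *
K=r.get_calibration("wrist");s=r.get_state()
o={}
for c in ("wrist","side"):
    im=r.snapshot(c);o[c]=im[:,:,::-1].copy()
p=proj("wrist",[s["tool_pos"]],K);print("tcp px wrist",p, "side",proj("side",[s["tool_pos"]]))
o["wrist"]=cv2.circle(o["wrist"],tuple(int(v) for v in p[0]),4,(0,0,255),1)
a=o["side"][230:350,140:300]
cv2.imwrite("pics/m5.png",np.hstack([cv2.resize(o["wrist"],(400,300)),cv2.resize(a,(400,300),interpolation=cv2.INTER_CUBIC)]))
cv2.imwrite("pics/w5.png",o["wrist"])
```

```text
tcp px wrist [[326.86126019 280.45681586]] side [[215.46550156 303.90579194]]
```

View pics/m5.png

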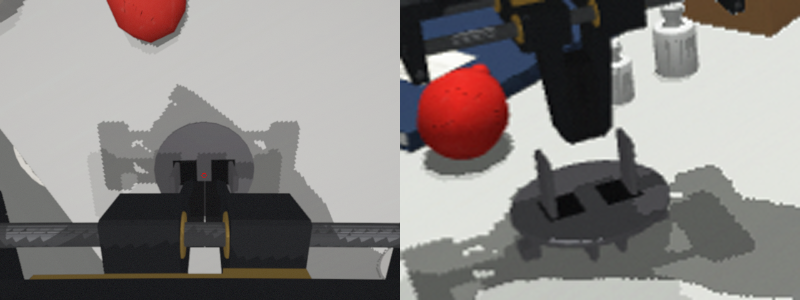

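View pics/w5.png

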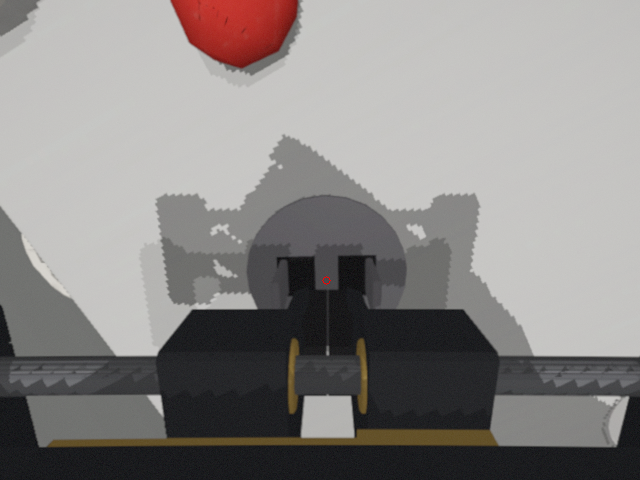

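Run:
```python
from h import *
im=r.snapshot("side");cv2.imwrite("pics/s6.png",cv2.resize(im[220:345,140:300,::-1],None,fx=5,fy=5,interpolation=cv2.INTER_CUBIC))
o1,d1=ray("side",[[216,285.5]]);o2,d2=ray("wrist",[[327,291]])
d1=d1[0]/np.linalg.norm(d1[0]);d2=d2[0]/np.linalg.norm(d2[0])
A=np.c_[d1,-d2];t=np.linalg.lstsq(A,o2-o1,rcond=None)[0]
print(o1+d1*t[0],o2+d2*t[1],r.get_state()["tool_pos"],o2)
```

```text
[0.57502591 0.30905415 0.0577895 ] [0.57802256 0.31280131 0.05737633] [0.57364719 0.31510755 0.03197725] [0.63703108 0.28260075 0.21145775]
```

View pics/s6.png

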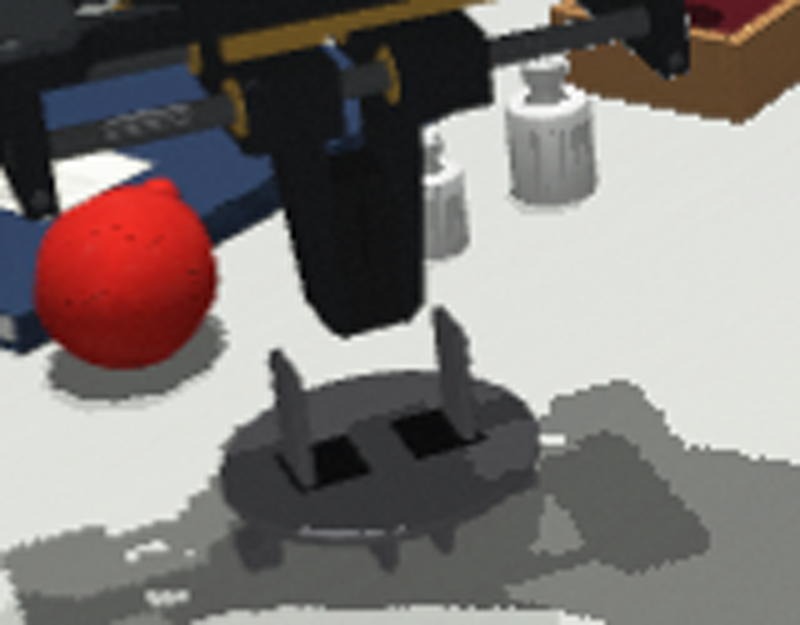

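Triangulating from the side and wrist views puts the real fingertips at z≈0.057, while the reported TCP is 0.032. The fingers end about 26 mm short of the reported TCP, so they closed just above the tabs. I'll rise, open, go lower in stages and check by camera and force.

```bash
python3 -m jog '[[0,0,-0.02,0,0],[0,0,0,0,0],[0,0,0,0,0],[0,0,0,0,0],[0,0,0,0,0],[0,0,0,0,0],[0,0,0,0,0],[0,0,0,0,0],[0,0,0,0,0],[0,0,0,0,0],[0,0,0,0,0],[0,0,0,0,0],[0,0,0.015,0,0],[0,0,0.012,0,0],[0,0,0.008,0,0],[0,0,0,0,0]]'
python3 - <<'E'
from h import *
K=r.get_calibration("wrist")
im=r.snapshot("side");cv2.imwrite("pics/s7.png",cv2.resize(im[220:345,140:300,::-1],None,fx=5,fy=5,interpolation=cv2.INTER_CUBIC))
im=r.snapshot("wrist");cv2.imwrite("pics/w7.png",im[:,:,::-1])
E
```

```text
clock: 11.0
tool_pos: [0.5722, 0.3144, 0.0148]
eef_rot: [-0.522, 0.853, 0.0, -0.002]
contact_force: [-0.7, 0.6, -0.2]
opening: 0.998
```

View pics/s7.png

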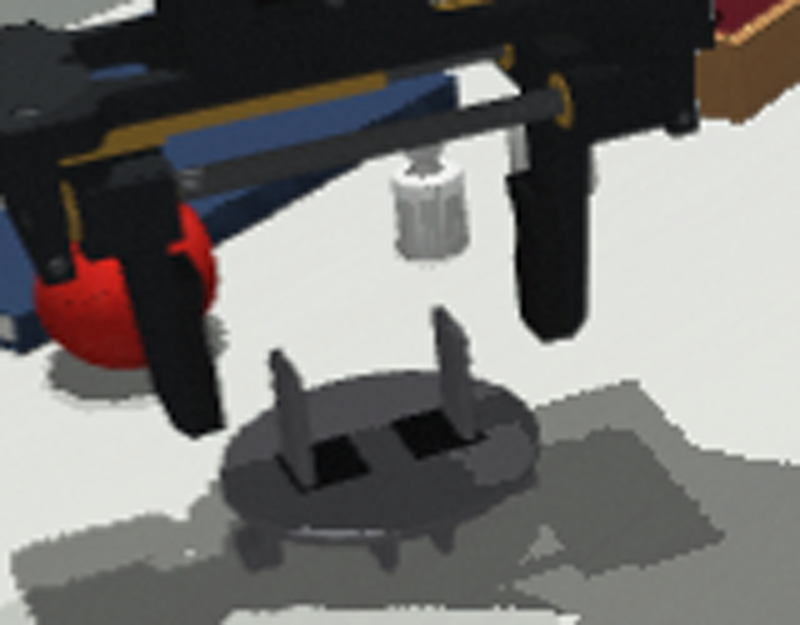

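View pics/w7.png

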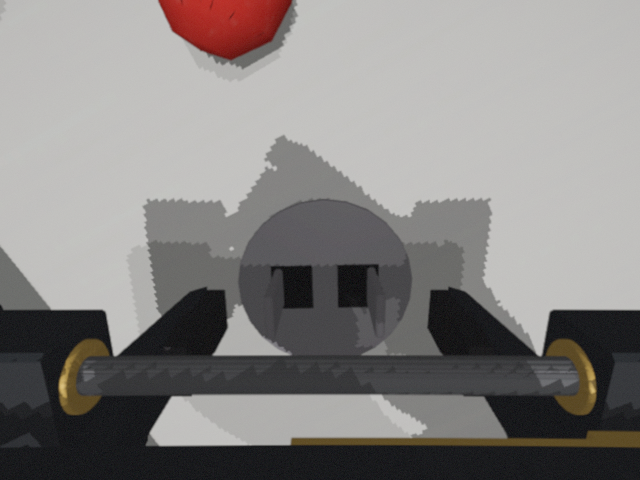

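Side view at TCP 0.015: the open fingertips at (195,432) and (555,335) in the zoom are about level with mid-tab, flanking the tabs. I'll work out the tip height from their midpoint.

Run:
```python
from h import *
s=r.get_state();t=s["tool_pos"];print(t,s["eef_rot"])
for z in (.02,.03,.035,.04,.045,.05): 
    print(z,((proj("side",[[t[0],t[1],z]])[0]-[140,220])*5+2).round(1),proj("wrist",[[t[0],t[1],z]])[0].round(1))
from scipy.spatial.transform import Rotation as Ro
x=Ro.from_quat(s["eef_rot"]).as_matrix()[:,0]
for sg in (1,-1):
  for z in (.03,.04,.05): print(sg,z,((proj("side",[[*(t+sg*x*.053)[:2],z]])[0]-[140,220])*5+2).round(1),proj("wrist",[[*(t+sg*x*.044)[:2],z]])[0].round(1))
```

```text
[0.57348431 0.31495668 0.01647944] [-5.22452773e-01  8.52668141e-01 -6.04770814e-05 -3.72147102e-04]
0.02 [384.7 458.4] [326.9 283. ]
0.03 [380.9 427.5] [326.9 290.7]
0.035 [379.  411.9] [326.9 294.9]
0.04 [377.1 396.3] [326.9 299.3]
0.045 [375.2 380.5] [326.9 304. ]
0.05 [373.3 364.7] [326.9 309. ]
1 0.03 [560.8 378.5] [417.  290.7]
1 0.04 [558.1 348. ] [422.2 299.3]
1 0.05 [555.3 317.1] [427.9 309. ]
-1 0.03 [189.  479.9] [236.7 290.8]
-1 0.04 [184.  447.9] [231.6 299.5]
-1 0.05 [179.  415.5] [225.8 309.2]
```

```bash
python3 -m jog '[[0,0,0.008,0,0],[0,0,0.004,0,0],[0,0,0,0,0]]'
python3 - <<'E'
from h import *
im=r.snapshot("side");cv2.imwrite("pics/s8.png",cv2.resize(im[220:345,140:300,::-1],None,fx=5,fy=5,interpolation=cv2.INTER_CUBIC))
print(r.get_state()["tool_pos"],r.get_state()["contact_force"])
E
```

```text
clock: 11.4
tool_pos: [0.5731, 0.3149, 0.0043]
eef_rot: [-0.522, 0.853, 0.0, -0.001]
contact_force: [0.9, 0.4, 0.1]
opening: 1.001
[0.57341483 0.315014   0.00467441] [ 0.13858324  0.0970863  -0.57529901]
```

View pics/s8.png

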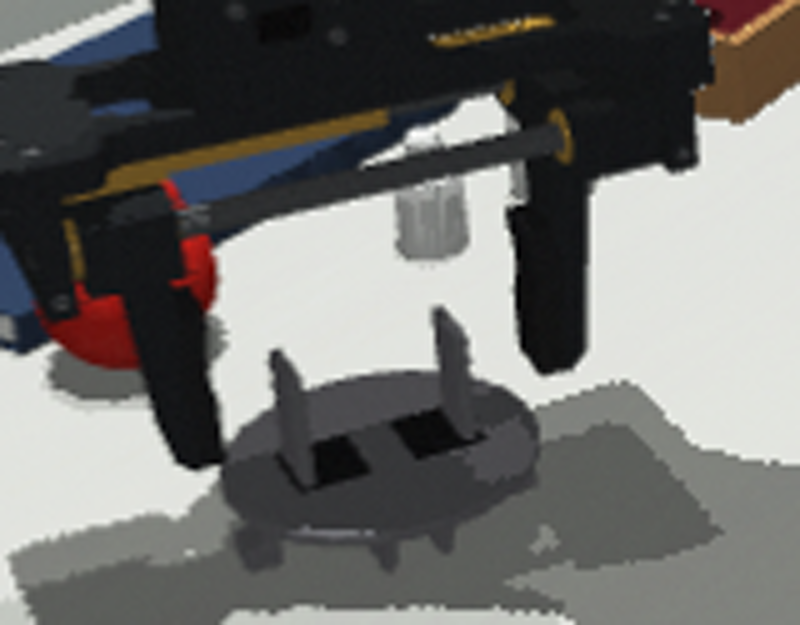

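The tips at (200,467) and (550,372) are now about 8 mm above the flange, level with the lower part of the tabs. Closing fully.

```bash
python3 -m jog '[[0,0,0,0,1],[0,0,0,0,1],[0,0,0,0,1],[0,0,0,0,1],[0,0,0,0,1],[0,0,0,0,1],[0,0,0,0,1],[0,0,0,0,1],[0,0,0,0,1],[0,0,0,0,1],[0,0,0,0,1],[0,0,0,0,1],[0,0,0,0,1]]' 22
python3 - <<'E'
from h import *
im=r.snapshot("side");cv2.imwrite("pics/s9.png",cv2.resize(im[220:345,140:300,::-1],None,fx=5,fy=5,interpolation=cv2.INTER_CUBIC))
E
```

```text
clock: 12.75
tool_pos: [0.5739, 0.3152, 0.0054]
eef_rot: [-0.522, 0.853, -0.0, 0.0]
contact_force: [-0.9, -0.9, 4.8]
opening: 0.222
```

View pics/s9.png

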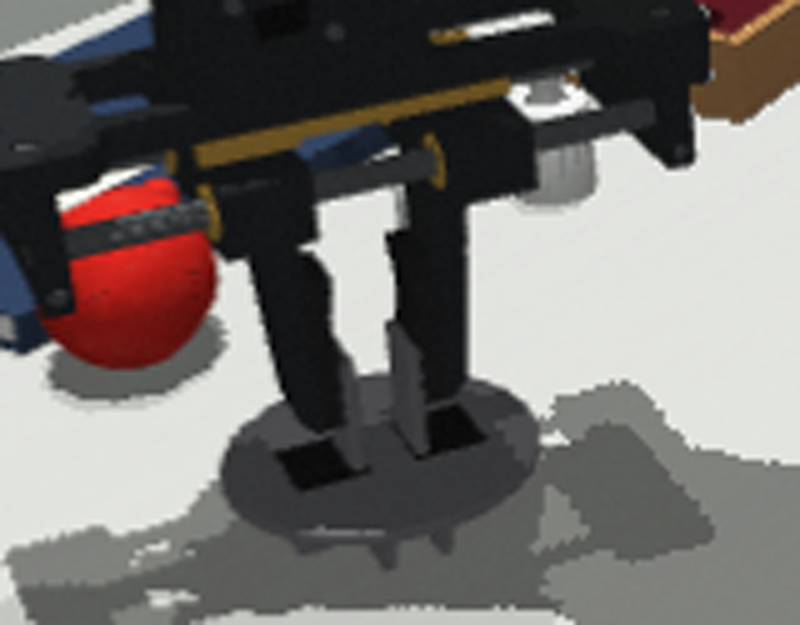

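The tabs are fully pinched, with the opening at 0.222 (≈20 mm). Lifting.

```bash
python3 -m jog '[[0,0,-0.01,0,1],[0,0,-0.02,0,1],[0,0,-0.02,0,1],[0,0,-0.02,0,1],[0,0,-0.02,0,1],[0,0,0,0,1],[0,0,0,0,1],[0,0,0,0,1]]'
python3 - <<'E'
from h import *
im=r.snapshot("side");cv2.imwrite("pics/s10.png",cv2.resize(im[170:345,130:330,::-1],None,fx=3,fy=3,interpolation=cv2.INTER_CUBIC))
E
```

```text
clock: 13.6
tool_pos: [0.5726, 0.3146, 0.0936]
eef_rot: [-0.522, 0.853, 0.0, -0.001]
contact_force: [-0.1, 0.3, -1.0]
opening: 0.227
```

View pics/s10.png

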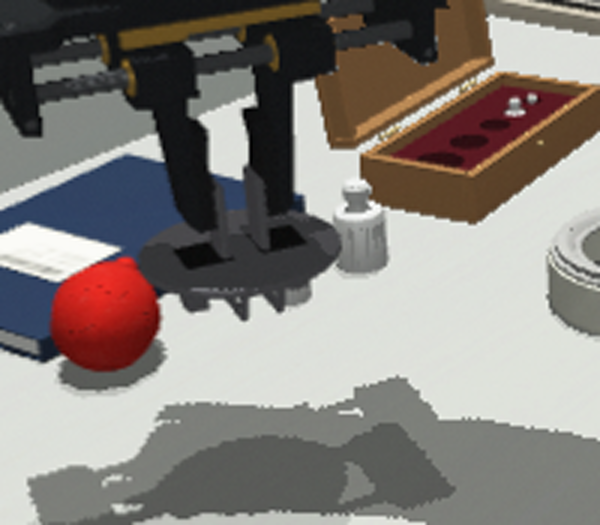

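The cap is lifted level, still pinched. Next I'll carry it over the wide well.

```bash
python3 -m jog '[[0.01,-0.002,0,0,1],[0.02,-0.0045,0,0,1],[0.02,-0.0045,0,0,1],[0.022,-0.005,0,0,1],[0.022,-0.005,0,0,1],[0.022,-0.005,0,0,1],[0.022,-0.005,0,0,1],[0.022,-0.005,0,0,1],[0.022,-0.005,0,0,1],[0.02,-0.0045,0,0,1],[0.02,-0.005,0,0,1],[0.01,-0.0025,0,0,1],[0.008,-0.0025,0,0,1],[0,0,0,0,1],[0,0,0,0,1]]'
python3 - <<'E'
from h import *
o=[]
im=r.snapshot("side");o.append(im[150:310,280:440,::-1])
im=r.snapshot("top");cv2.imwrite("pics/top11.png",im[:,:,::-1]);o.append(im[170:330,260:420,::-1])
cv2.imwrite("pics/m11.png",cv2.resize(np.hstack(o),None,fx=2.5,fy=2.5,interpolation=cv2.INTER_CUBIC))
for d in r.cut_out("dust_cap","side"): print(d["score"],d["rect"])
for d in r.cut_out("dust_cap","top"): print(d["score"],d["rect"])
s=r.get_state();print(s["tool_pos"],s["opening"])
E
```

```text
clock: 15.15
tool_pos: [0.5144, 0.077, 0.0949]
eef_rot: [-0.523, 0.852, 0.0, 0.0]
contact_force: [-0.2, 0.2, -1.1]
opening: 0.224
0.64 [321.8, 184.4, 369.6, 226.3]
[0.51431602 0.07712984 0.09496876] 0.2274056133227111
```

View pics/m11.png

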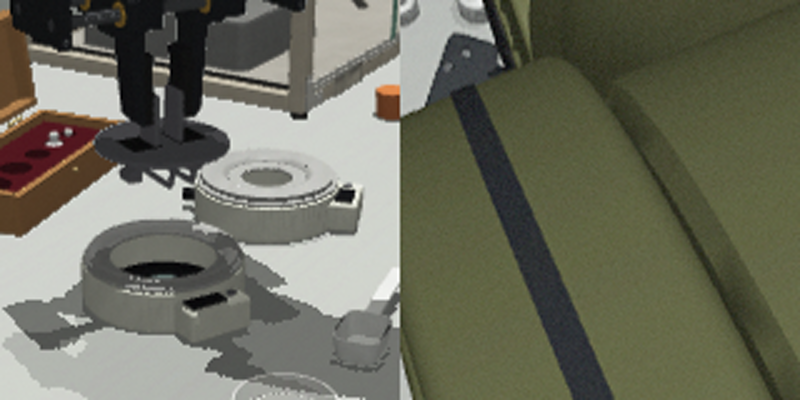

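Run:
```python
from h import *
K=r.get_calibration("wrist");im=r.snapshot("wrist")[:,:,::-1].copy()
s=r.get_state();a=np.linspace(0,2*np.pi,200)
def ring(I,cam,C,R,z,col,K=None,sc=1):
    p=proj(cam,np.c_[C[0]+R*np.cos(a),C[1]+R*np.sin(a),0*a+z],K);cv2.polylines(I,[(p*sc+sc/2-.5).astype(int)],True,col,1)
t=s["tool_pos"];W=(.5137,.0757)
def draw(I,cam,sc,K=None):
    ring(I,cam,t,.044,.1135,(0,255,255),K,sc);ring(I,cam,W,.036,.032,(0,0,255),K,sc);ring(I,cam,W,.041,.036,(0,255,0),K,sc)
cv2.imwrite("pics/wraw12.png",im)
draw(im,"wrist",1,K);cv2.imwrite("pics/w12.png",im)
si=cv2.resize(r.snapshot("side")[:,:,::-1],None,fx=4,fy=4,interpolation=cv2.INTER_CUBIC);draw(si,"side",4)
cv2.imwrite("pics/s12.png",si[700:1200,1180:1800])
```

```text
(no output)
```

View pics/w12.png

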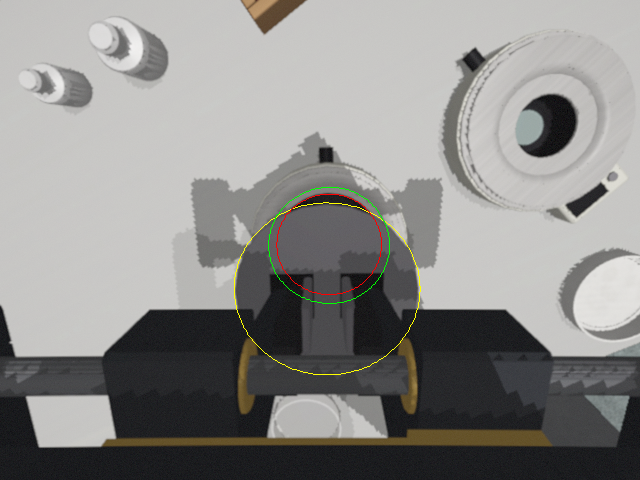

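View pics/s12.png

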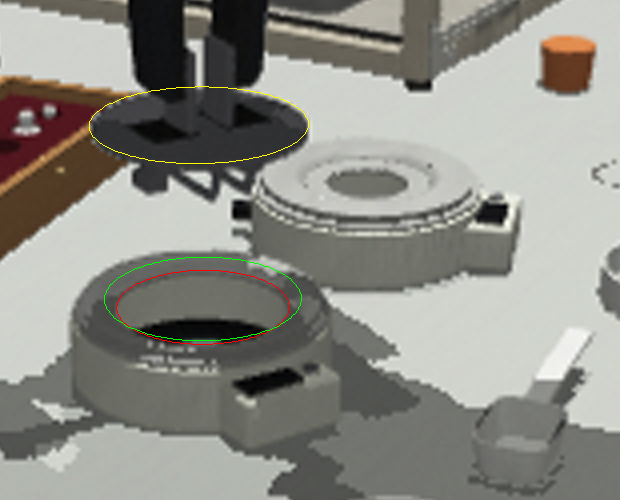

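In both views the projected flange (yellow) and lip (red) rings match what's visible, so the cap needs about a 1 mm shift. When seated, the TCP should read ≈0.0215. Descending in stages.

```bash
python3 -m jog '[[0.001,0,0,0,1],[0,0,0.015,0,1],[0,0,0.015,0,1],[0,0,0.01,0,1],[0,0,0.006,0,1],[0,0,0.004,0,1],[0,0,0.004,0,1],[0,0,0.004,0,1],[0,0,0,0,1]]'
python3 - <<'E'
from h import *
si=cv2.resize(r.snapshot("side")[:,:,::-1],None,fx=4,fy=4,interpolation=cv2.INTER_CUBIC)
cv2.imwrite("pics/s13.png",si[800:1200,1180:1680])
E
```

```text
clock: 16.35
tool_pos: [0.5136, 0.0752, 0.0368]
eef_rot: [-0.523, 0.853, 0.0, -0.0]
contact_force: [1.1, 0.1, -0.9]
opening: 0.228
```

View pics/s13.png

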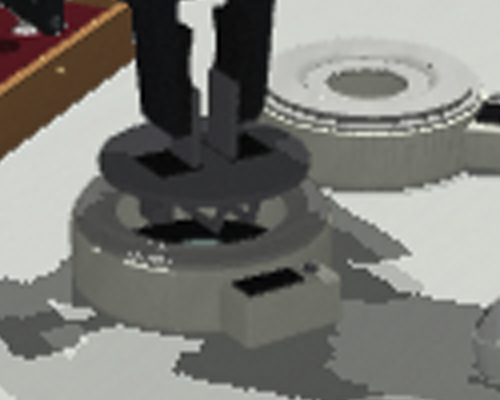

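The hooks are entering the mouth with no contact force. Continuing slowly.

```bash
python3 -m jog '[[0,0,0.003,0,1],[0,0,0.003,0,1],[0,0,0.003,0,1],[0,0,0.002,0,1],[0,0,0.002,0,1],[0,0,0,0,1]]'
python3 -m jog '[[0,0,0.001,0,1],[0,0,0.001,0,1],[0,0,0.001,0,1],[0,0,0,0,1]]'
python3 - <<'E'
from h import *
si=cv2.resize(r.snapshot("side")[:,:,::-1],None,fx=4,fy=4,interpolation=cv2.INTER_CUBIC)
cv2.imwrite("pics/s14.png",si[800:1200,1180:1680])
E
```

```text
clock: 17.0
tool_pos: [0.5135, 0.0752, 0.0237]
eef_rot: [-0.522, 0.853, 0.0, -0.0]
contact_force: [0.9, 0.2, -1.0]
opening: 0.223
clock: 17.4
tool_pos: [0.5139, 0.0753, 0.0214]
eef_rot: [-0.522, 0.853, -0.0, 0.0]
contact_force: [-0.4, 0.5, 2.7]
opening: 0.225
```

View pics/s14.png

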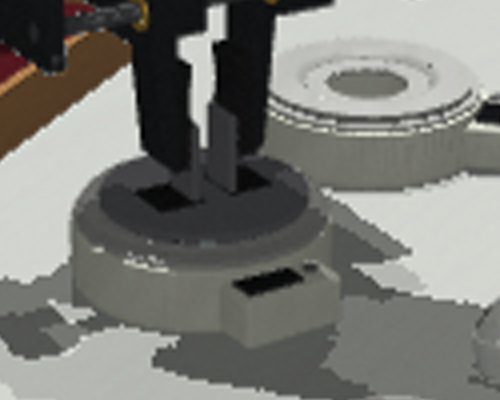

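The flange lies on the rim: the TCP reads 0.0214 as predicted, and there's an upward force of about 3.5 N. Pressing 0.5 mm further, then opening.

```bash
python3 -m jog '[[0,0,0.0005,0,1],[0,0,0,0,1],[0,0,0,0,0.7],[0,0,0,0,0.6],[0,0,0,0,0.5],[0,0,0,0,0.4],[0,0,0,0,0.3],[0,0,0,0,0.2],[0,0,0,0,0.1],[0,0,0,0,0.1],[0,0,0,0,0.1],[0,0,0,0,0.1]]'
python3 - <<'E'
from h import *
si=cv2.resize(r.snapshot("side")[:,:,::-1],None,fx=4,fy=4,interpolation=cv2.INTER_CUBIC)
cv2.imwrite("pics/s15.png",si[800:1200,1180:1680])
E
```

```text
clock: 18.65
tool_pos: [0.5136, 0.0751, 0.0204]
eef_rot: [-0.522, 0.853, -0.0, -0.0]
contact_force: [0.6, 0.2, -0.6]
opening: 0.902
```

View pics/s15.png

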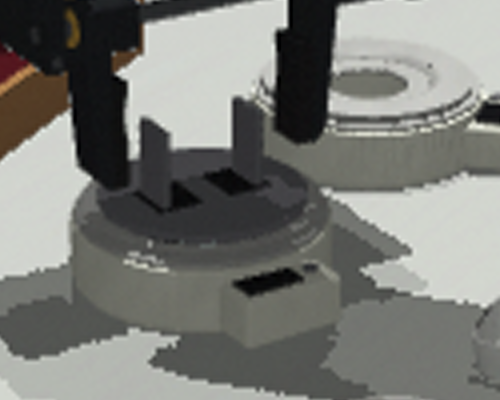

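The tabs have sprung out and the fingers are clear. Raising the hand and backing off so I can check.

```bash
python3 -m jog '[[0,0,-0.01,0,0.1],[0,0,-0.025,0,0.1],[0,0,-0.035,0,0.1],[0,0,-0.035,0,0.1],[0,0,-0.035,0,0.1],[0,0,-0.02,0,0.1],[0,0,0,0,0.1]]'
python3 - <<'E'
from h import *
si=cv2.resize(r.snapshot("side")[:,:,::-1],None,fx=4,fy=4,interpolation=cv2.INTER_CUBIC)
K=r.get_calibration("wrist");w=r.snapshot("wrist")[:,:,::-1].copy()
d=r.cut_out("dust_cap","wrist")
for x in d[:2]:
    c=max(cv2.findContours(x["pixels"].astype(np.uint8),0,1)[0],key=len);h=cv2.convexHull(c)[:,0]
    print(x["score"],x["rect"],circ(onz("wrist",h,.040,K)))
a=np.linspace(0,2*np.pi,200)
# tab outer faces expected & flange ring
for R_,z,col in ((.044,.040,(0,255,255)),(.055,0,(255,0,0))):
    p=proj("wrist",np.c_[.5137+R_*np.cos(a),.0757+R_*np.sin(a),0*a+z],K);cv2.polylines(w,[p.astype(int)],True,col,1)
    p=proj("side",np.c_[.5137+R_*np.cos(a),.0757+R_*np.sin(a),0*a+z]);cv2.polylines(si,[(p*4+1.5).astype(int)],True,col,1)
cv2.imwrite("pics/w16.png",np.hstack([cv2.resize(w,(400,300)),cv2.resize(si[800:1175,1180:1680],(400,300))]))
cv2.imwrite("pics/w16b.png",cv2.resize(w[150:310,230:430],None,fx=4,fy=4))
E
```

```text
clock: 19.4
tool_pos: [0.5157, 0.0755, 0.184]
eef_rot: [-0.522, 0.853, -0.001, 0.003]
contact_force: [1.3, -0.2, -0.2]
opening: 0.901
0.73 [275.9, 175.3, 379.2, 272.0] (array([0.5136251 , 0.07573635]), np.float64(0.04360456276658865))
```

View pics/w16.png

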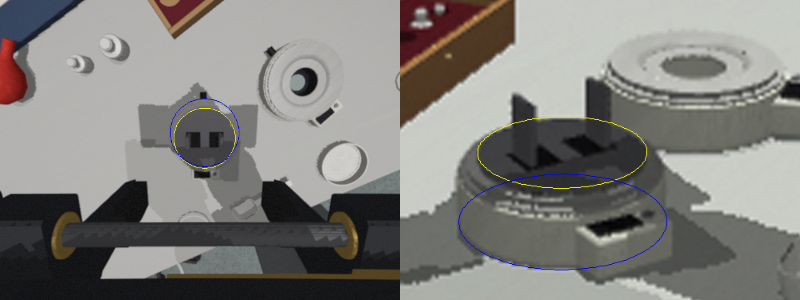

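View pics/w16b.png

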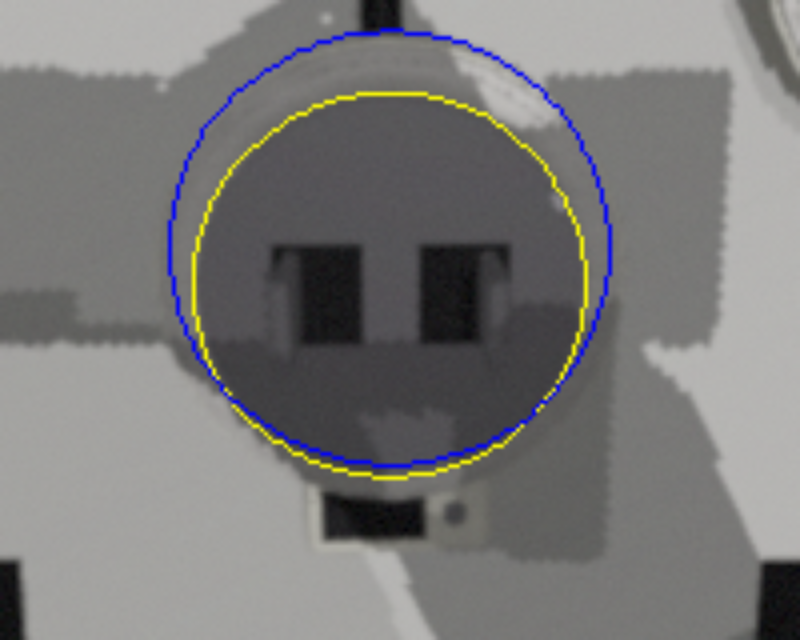

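```bash
python3 -m jog '[[0,0,0,0,0.1],[0,0,0,0,0.1],[0,0,0,0,0.1]]'; python3 -c "
from plant import r
print(r.finish_job())"
```

```text
clock: 19.85
tool_pos: [0.5132, 0.0751, 0.1798]
eef_rot: [-0.522, 0.853, 0.0, -0.001]
contact_force: [-0.0, -0.8, -0.1]
opening: 0.897
the job is handed in; nothing more can be done
None
```

The dust cap is seated in the wide well with its tabs sprung out, and I handed the job in at 19.85 s. The narrow unit was left open, and the hand is well clear above the cap. `finish_job` gave no verdict.

**Final checks:**
- **Centring:** the wrist camera put the cap at (0.5136, 0.0757). My estimate of the well centre, mainly from the top camera, was (0.5137, 0.0757), so they agree within about 1 mm. Calibration is good to about 2 mm.
- **Seating:** before release the TCP read 0.0214, against 0.0214 predicted for the flange on the rim, with a few newtons of upward force. In the side view the flange lies level on the rim.
- **Tabs:** both wrist and side views show them fully out. I could not read the tab joints directly.

**What went wrong or disagreed:**
- **Missed grips:** the first two grip attempts closed on nothing. I lifted too soon on the first. In both, the real fingertips were about 26 mm short of the reported TCP, contrary to the description. I measured that offset in the side and wrist images and corrected for it. The cap had not moved.
- **Well measurement:** a rough wrist-camera fit of the well at an oblique angle gave y 2–4 mm different from the top camera. I used the top camera's value, and the later ring overlays and the fit confirmed it.

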